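# Press the cap mat home on a 96-well plate

### The job

Press the rubber cap mat home on the 96-well plate. Pick up the black press plate by its bar handle, rest it level on the tips of the jig's two guide pins one to two centimetres short of its place, then slide it across until it drops over both pins, and push it down until the mat is fully home. Finish still gripping the handle firmly and holding the plate pressed down, because the mat springs back if you let up; leave the other things on the bench where they are.

Things in the scene. Friction and masses are not known exactly. Their poses are not given: they have to be found in the camera images.
- press: The press plate: a black acetal block 82 (x) x 186 (y) x 22 (z) mm, about 0.5 kg, lying flat, with a steel bar handle on top. Origin: centre of its underside; z up. Two blind round bores, 12 mm wide, 18 mm deep, open in the underside at x = 0, y = -78 and +78 mm. A half turn about z makes no difference. Acetal slides easily on the steel pins (friction about 0.2).
- handle (a point): Middle of the press plate's handle bar, 58 mm above the plate's underside, over its centre. The bar runs along the plate's y: 116 mm long, 14 mm wide (x), 16 mm high (z), its lower face 28 mm above the plate's top; its two posts (12 mm square) stand at y = -52 and +52 mm.
- jig: The press jig: an aluminium base plate 112 mm (x) x 194 mm (y) x 12 mm, fixed to the bench, carrying a white 96-well plate (top 25.8 mm above the bench) with a grey rubber cap mat on top. Origin: centre of the base's underside; z up. Two upright steel guide pins, 8 mm thick, stand at x = 0, y = -78 and +78 mm, with bullet-nosed tips (3 mm flat at the very tip, full thickness 5 mm lower).
- pin_a (a point): Tip of the guide pin at the jig's y = -78 mm, 43 mm above the bench.
- pin_b (a point): Tip of the guide pin at the jig's y = +78 mm, 43 mm above the bench.
- home (a point): Point fixed on the jig's centre line, 28.6 mm above the bench: where the centre of the press plate's underside is when the plate is on both pins and the mat is fully home. The plate's underside is 14.4 mm above it while the plate rides on the pin tips, and 4 mm or a little less above it when the plate has dropped onto the unpressed mat. The plate has 2 mm of play round each pin.
- mat (a joint): How far the rubber cap mat is pushed down into the wells: 0 m as it starts (top face 32.6 mm above the bench), 0.004 m when fully home (top 28.6 mm). It springs back: about 2 N start it moving and about 14 N in all, the press plate's own weight included, push it home; the press plate's weight alone moves it less than 2 mm.
- flask_low: bystander: lower of two stacked clear culture flasks with blue caps, each 84 x 112 x 36 mm plus neck; origin under it, 20 mm off the body's middle towards the cap
- flask_top: bystander: upper of the two stacked flasks, resting on flask_low
- flask_lone: bystander: a clear culture flask lying alone, as the others (36 mm high)
- medium_bottle: bystander: small round bottle with pink medium and blue cap, 52 mm across, 120 mm tall, standing between press plate and jig; origin under its centre
- marker: bystander: white marker pen with black cap, 130 mm long, 14 mm thick, lying flat; origin under its middle
- tube_rack: bystander: blue rack 100 x 190 mm with capped tubes, 114 mm tall; origin under its centre
- tip_box: bystander: pipette-tip box 86 x 126 x 78 mm; origin under its centre
- six_well: bystander: lidded clear six-well culture plate 87 x 129 x 21 mm; origin under its centre
Things that resemble listed ones, but are neither listed nor needed, are in the scene too. Leave any red look-alike of the press alone.

How it is judged:
On the way, in this order (a step that is already met when the one before it is completed fails the run):
1. The press plate is gripped and lifted clear of the bench (contact force between the fingers and press above 2 N and height (world z) of press above 0.05 m), for 0.1 s.
2. The held press plate rests level on the pin tips, not yet in place (its centre 6 to 40 mm from home) (contact force between the fingers and press above 2 N and contact force between press and jig above 0.5 N and z of press in the frame of home between 0.011 and 0.018 m and horizontal distance between press and home between 0.006 and 0.04 m and angle between press's own z axis and vertical below 0.1 rad), for 0.1 s.
3. It has dropped over both pins (contact force between the fingers and press above 2 N and z of press in the frame of home below 0.008 m and horizontal distance between press and home below 0.004 m and angle between press's own z axis and vertical below 0.05 rad), for 0.1 s.
At the end, for the whole second after the job is handed in: Press plate on both pins (centre within 4 mm of home, square within 0.06 rad, level within 0.03 rad, underside within 1.5 mm of home height), cap mat at least 3.2 of 4 mm down and pressed with over 8 N, fingers still gripping the handle (over 25 N, TCP at most 20 mm above the bar's middle), at rest (contact force between the fingers and press above 25 N and z of the grasp point in the frame of handle below 0.02 m and value of joint mat above 0.0032 m and z of press in the frame of home below 0.0015 m and horizontal distance between press and home below 0.004 m and angle between the y axis of press and the y axis of home, either way round below 0.06 rad and angle between press's own z axis and vertical below 0.03 rad and contact force between press and jig above 8 N and linear speed of press below 0.01 m/s); the arm keeps its last pose, push and grip.
It fails at once if Something else on the bench is shifted by more than 25 mm (distance of any of flask_low, flask_top, flask_lone, medium_bottle, marker, tube_rack, tip_box, six_well from where it was at the start of the episode above 0.025 m).
It also fails if it takes over 42 s, if anything falls off the work surface, if the arm or the gripper's body presses on something with over 40 N, if the wrist force passes 120 N, or if a joint passes its speed limit or range.

### The arm

A 7-joint arm with a two-finger parallel gripper is mounted at the origin on the work surface. World frame = base frame: x ahead of the robot, y to its left, z up, the work surface at z = 0. Lengths are in m, angles in rad, forces in N, time in s.
With the tool pointing down it reaches from about 0.4 to 0.85 m from the base axis. Payload 10.4 kg.
Tool frame: the origin (TCP) lies between the finger pads, 19 mm behind the fingertips; this is the grasp point; z points along the fingers, y is the line along which they close (so a half turn about z gives the same grasp; the last joint's range is limited). The gripper opens to 87 mm and grips with 3 to 60 N. Pads are 19 mm wide; open, the fingers measure 117 mm over their backs; the gripper's body (75 mm by 190 mm) begins 51 mm behind the grasp point.
Start: joints at [1.143, 0.332, -0.065, 1.46, 0.022, 1.35, -0.088], TCP at [0.246, -0.575, 0.241] pointing down, gripper open.
Joint ranges: [-2.6, 2.6], [-0.5, 2.12], [-1.47, 1.34], [0.16, 2.42], [-1.27, 4.41], [0.06, 2.06], [-2.6, 2.6]. Speed limits (rad/s): [2.22, 2.22, 2.79, 2.79, 3.14, 3.14, 3.14].

### API

Orientations are given as a unit quaternion [x, y, z, w].
In Python, from bench import read_state, viewer, r gives the robot as it stands.
- The arm moves only by the tool carry_out, never from a script. Its argument "moves" is a list of rows, each a list of 6 numbers: the shift along the tool's x, y, z in units of 40 mm (1.0 is 40 mm), then the turn, a rotation vector about the tool's x, y, z in units of 8 degrees (1.0 is 8 degrees). A call has 1 to 20 rows; each row shifts and turns the commanded pose from where the row before left it, along the tool's axes as they then stand; what a row does not reach is not made up. A row lasts 1/8 s, in which the tool goes at most 62.5 mm and 10.7 degrees, less where a joint would pass 70% of its speed; a pose out of reach is approached as far as the arm can. A call is refused whole if a number of a shift passes 1 or a number of a turn 1, either way. A call with a gripper value outside its range is refused whole. "fingers" is the finger opening in mm, from 0 to 87, set as the call begins (left out, the last holds). The fingers move at their own pace and stop on an object; "force" is the grip in N (left out, the last holds). Time passes only in rows, so rows that do not move let the fingers close. It gives the time, the measured TCP pose, the force, the opening and the grip force at its end, in the units of the state.
- read_state(): the state, without advancing time (a new reading comes with each control period).
- viewer.camera(name): name is "side" or "top" or "wrist"; returns a dict with "pixels" (480x640x3 uint8, red, green, blue), "range_z" (480x640 float32, m along the optical axis (not along the pixel's ray), 0 where there is no reading), "fx", "fy", "cx", "cy" (pixels), "xyz" and "orientation" of the camera in the world. Camera axes: x right, y down, z forward; pixel columns grow to the right and rows downward; lengths in m; the calibration is good to about 2 mm. A picture is of the moment at which its call begins.
- r.close_job(): hands the job in; it is judged then, once.
The state is a dict: "time": time; "joint_positions": joint angles; "joint_vel": joint speeds; "joint_torque": joint torques, N m; "ee_pos": TCP position; "eef_rot": TCP orientation; "ft_force": force on the tool from outside, world axes, zero at the start; "torque": the same for the moment, N m; "width": finger opening in m; "grip_force": force on a finger pad.
Only numpy, scipy, OpenCV 4.12 (cv2) and the standard library are available. Lean on these libraries where they do the work, as an engineer would, in place of code of your own. Each camera call takes 0.05 s, during which the arm holds its last target. There are 200 camera calls.

## Working session

There is one attempt and no reset: what is moved stays moved. The work goes in short steps, Python scripts to look and compute and a tool call to move; the robot and the scene stay as the last step left them, time stands still between calls to the robot, and variables do not carry over. Pictures are saved under pics/ and viewed, at most 10 in all, crops included, and the job is handed in when it is done.

Besides the shell and the picture viewer there is one more tool, called after "Call:" as name(argument=value, ...) on one line, values as JSON. carry_out: Moves the arm, as the interface text tells. Its arguments: {"type":"object","properties":{"moves":{"type":"array","items":{"type":"array","items":{"type":"number"}}},"fingers":{"type":"number"},"force":{"type":"number"}},"required":["moves"]}

```bash
mkdir -p pics
cat > h.py <<'E'
import numpy as np,cv2
from scipy.spatial.transform import Rotation as R
from bench import read_state,viewer,r
def cam(n):
    c=viewer.camera(n); return c
def cloud(c):
    z=c["range_z"]; v,u=np.mgrid[:480,:640]
    P=np.stack([(u-c["cx"])/c["fx"]*z,(v-c["cy"])/c["fy"]*z,z],-1)
    return P@R.from_quat(c["orientation"]).as_matrix().T+np.array(c["xyz"])
def save(n,im): cv2.imwrite("pics/"+n,cv2.cvtColor(im,cv2.COLOR_RGB2BGR))
E
python3 - <<'E'
from h import *
s=read_state(); print(s)
for n in("top","side"):
    c=cam(n); save(n+"0.png",c["pixels"]); np.savez(n+"0.npz",**c); print(n,c["xyz"],c["orientation"],c["fx"])
E
```

```text
{'time': 0.0, 'joint_positions': array([ 1.14340565,  0.33286418, -0.06468919,  1.46093158,  0.02162147,
        1.34990754, -0.08848344]), 'joint_vel': array([-0.00031442,  0.00216247,  0.00173483,  0.00232309, -0.00018765,
       -0.00176215,  0.00050969]), 'joint_torque': array([-2.61598888e-05, -6.23244810e+01,  2.48609728e-02, -3.89901567e+01,
       -6.12398610e-02,  3.96120641e-02,  1.81332121e-04]), 'ee_pos': array([ 0.24598335, -0.57416764,  0.24046336]), 'eef_rot': array([ 9.79584442e-01,  2.01031892e-01, -1.86138561e-04, -6.82347962e-04]), 'ft_force': array([-0.13962498,  0.00852739,  0.68529631]), 'torque': array([-0.00881673, -0.0177426 ,  0.01714541]), 'grip_force': 0.0, 'width': 0.08679490290727893}
top [0.33596434 0.02394828 1.63679561] [-0.6990482   0.71273055 -0.04745857  0.03308261] 556.1795897515645
side [0.11389056 0.71938043 0.97763438] [-0.22610727  0.90221379 -0.35343782  0.0998373 ] 501.353922087497
```

View pics/top0.png

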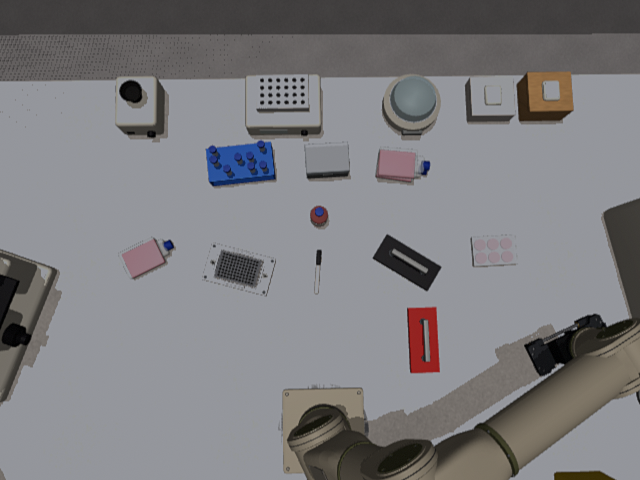

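View pics/side0.png

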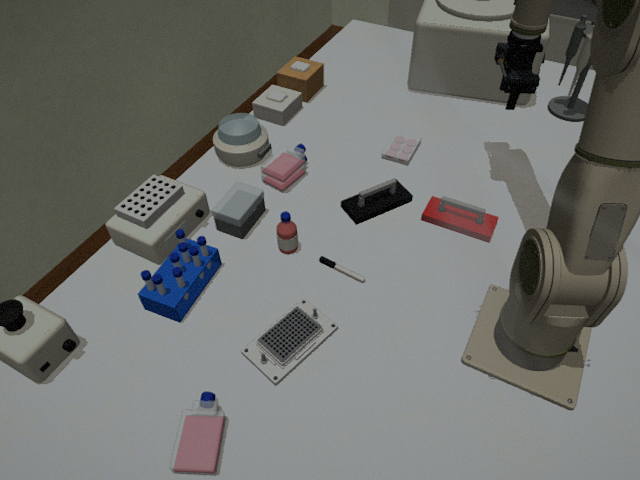

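Top view: candidates for the press are the black plate with a bar at (407,262), and the red look-alike at (424,340), which is excluded. The jig is at (240,268), its pins near (211,262) and (268,275), with the bottle at (319,215) and the marker at (318,272). The side view agrees: press at (377,200), jig at (290,340).

```bash
cat >> h.py <<'E'
def ray(c,uv,h):
    uv=np.atleast_2d(uv).astype(float)
    d=np.c_[(uv[:,0]-c["cx"])/c["fx"],(uv[:,1]-c["cy"])/c["fy"],np.ones(len(uv))]@R.from_quat(c["orientation"]).as_matrix().T
    o=np.array(c["xyz"]); return o+d*((h-o[2])/d[:,2])[:,None]
def rect(p): 
    (x,y),(w,h),a=cv2.minAreaRect((p[:,:2]*1000).astype(np.float32)); 
    if w>h: a+=90   # a+90 -> long axis dir = a(from x)+90 ; report long-axis angle
    return x/1000,y/1000,w,h,(a+90)%180
E
python3 - <<'E'
from h import *
c=dict(np.load("top0.npz")); im=c["pixels"]; P=cloud(c)
hsv=cv2.cvtColor(im,cv2.COLOR_RGB2HSV)
def box(m,a,b,d,e):
    k=np.zeros((480,640),bool);k[b:e,a:d]=True;return m&k
m=box(P[...,2]>0.012,365,230,445,295)
print("z press",np.percentile(P[...,2][m],[5,50,95]))
v,u=np.nonzero(box((im.max(-1)<70),365,230,445,295)); print("plate",rect(ray(c,np.c_[u,v],.022)),len(u))
v,u=np.nonzero(box((P[...,2]>0.045),365,230,445,295)); q=P[v,u];print("bar",rect(ray(c,np.c_[u,v],.066)),len(u),np.median(q[:,2]))
j=box(P[...,2]>0.036,195,235,285,300); n,l,st,ce=cv2.connectedComponentsWithStats(j.astype(np.uint8))
for i in range(1,n): print("pin?",ce[i],st[i,4],P[...,2][l==i].max(),ray(c,ce[i],.043))
v,u=np.nonzero(box((P[...,2]>0.006),195,235,285,300)); print("base",rect(ray(c,np.c_[u,v],.012)))
v,u=np.nonzero(box((P[...,2]>0.028),195,235,285,300)); print("mat",rect(ray(c,np.c_[u,v],.0326)),len(u))
for nm,uv in dict(bottle=(319,215),marker_a=(319,252),marker_b=(317,292)).items(): print(nm,ray(c,uv,.01))
t=cv2.resize(im[230:310,190:290],(600,480),interpolation=2);t2=cv2.resize(im[220:300,360:460],(600,480),interpolation=2)
save("crop.png",cv2.resize(np.hstack([t,t2]),(800,320)))
w=cam("wrist");print(w["xyz"],w["orientation"],w["fx"])
E
```

```text
z press [0.01672068 0.02335116 0.06791723]
plate (0.4708857116699219, -0.2554161987304687, 184.68310546875, 83.12511444091797, 57.37373352050781) 1577
bar (0.45217410278320314, -0.24208935546875, 224.92337036132812, 155.90415954589844, 86.56649780273438) 247 0.06610624574943813
pin? [270. 236.] 1 1.6367956061481161 [[0.5527788  0.14050553 0.043     ]]
pin? [248. 238.] 1 1.6367956061481161 [[0.54809526 0.20386987 0.043     ]]
pin? [215. 241.] 1 1.6367956061481161 [[0.54109055 0.29863748 0.043     ]]
pin? [263. 245.] 1 1.6367956061481161 [[0.52698895 0.16088511 0.043     ]]
pin? [203. 249.] 1 1.6367956061481161 [[0.51855307 0.33293778 0.043     ]]
pin? [197. 251.] 1 1.6367956061481161 [[0.51309111 0.35006461 0.043     ]]
pin? [201. 251.] 1 1.6367956061481161 [[0.51288053 0.3386325  0.043     ]]
pin? [221. 251.] 1 0.0390997333094012 [[0.51182671 0.28142448 0.043     ]]
pin? [223.66666667 252.        ] 3 0.03814472398275659 [[0.50879709 0.27379163 0.043     ]]
pin? [230.  253.5] 2 0.04234247263692659 [[0.50413034 0.25566652 0.043     ]]
pin? [235.5 253.5] 2 0.03783273405035281 [[0.503838
[... 7316 characters left out ...]

pin? [257. 292.] 1 1.6367956061481161 [[0.39232223 0.17908417 0.043     ]]
pin? [277. 293.] 1 1.6367956061481161 [[0.38834677 0.12216656 0.043     ]]
pin? [208. 296.] 1 1.6367956061481161 [[0.38373239 0.31824738 0.043     ]]
base (0.46772610473632814, 0.23227529907226563, 259.8381652832031, 187.645751953125, 88.9767837524414)
mat (0.46357965087890624, 0.23839529418945313, 166.41542053222656, 219.50576782226562, 94.22730684280396) 1081
bottle [[ 0.61746347 -0.0026601   0.01      ]]
marker_a [[ 5.07218267e-01 -4.81211629e-04  1.00000000e-02]]
marker_b [[0.39002448 0.00767057 0.01      ]]
[ 0.31883268 -0.54334251  0.38318652] [ 0.82613168 -0.54456631 -0.08011335  0.12056463] 381.78669582002624
```

View pics/crop.png

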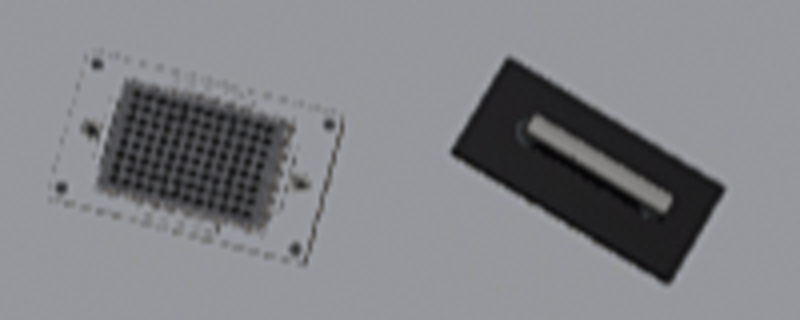

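The crop confirms the choice: black plate with a steel bar along its long side (right), and the jig with its two pins (left, at full-frame ~(212,262) and ~(265,276)). Next I move over the press.

Call:
carry_out(moves=[[0.4,-0.25,0.02,0,0,0],[0.83,-0.51,0.05,0,0,-0.4],[0.83,-0.51,0.05,0,0,0],[0.83,-0.51,0.05,0,0,0],[0.83,-0.51,0.05,0,0,0],[0.83,-0.51,0.05,0,0,0],[0.83,-0.51,0.05,0,0,0],[0.83,-0.51,0.05,0,0,0],[0.83,-0.51,0.05,0,0,0],[0.83,-0.51,0.05,0,0,0],[0.4,-0.25,0,0,0,-0.85],[0,0,0,0,0,-1],[0,0,0,0,0,-1],[0,0,0,0,0,-1],[0,0,0,0,0,0],[0,0,0,0,0,0]], fingers=87, force=55)

```text
time: 2.15
ee_pos: [0.4547, -0.2462, 0.2225]
eef_rot: [0.879, 0.478, -0.0, 0.0]
ft_force: [-0.0, -0.9, 0.6]
width: 0.0868
grip_force: 0.0
```

```bash
cat >> h.py <<'E'
def togo(p,ang=None):
    s=read_state(); M=R.from_quat(s["eef_rot"]); X=M.as_matrix()[:,0]; a=np.degrees(np.arctan2(X[1],X[0]))
    d=M.inv().apply(np.array(p)-s["ee_pos"])/.04
    print("tcp",s["ee_pos"].round(4),"ang",a.round(2),"tilt",M.as_matrix()[:,2].round(4),"F",s["ft_force"].round(1),"t",round(s["time"],2),"grip",s["grip_force"],"shift units",d.round(3), "turn z units" if ang else "", ((a-ang)/8).round(3) if ang else "")
E
python3 - <<'E'
from h import *
togo((.471,-.255,.2),57.4)
c=cam("wrist"); np.savez("w1.npz",**c); save("w1.png",c["pixels"])
P=cloud(c); im=c["pixels"]
m=(P[...,2]>.05)&(P[...,2]<.075)&(np.hypot(P[...,0]-.471,P[...,1]+.255)<.09)
n,l,st,ce=cv2.connectedComponentsWithStats(m.astype(np.uint8)); i=1+st[1:,4].argmax(); v,u=np.nonzero(l==i)
print("bar",rect(ray(c,np.c_[u,v],.066)),len(u))
m=((im.max(-1)<60)&(P[...,2]<.03)&(np.hypot(P[...,0]-.471,P[...,1]+.255)<.12)).astype(np.uint8)
n,l,st,ce=cv2.connectedComponentsWithStats(m); i=1+st[1:,4].argmax(); v,u=np.nonzero(l==i)
print("plate",rect(ray(c,np.c_[u,v],.022)),st[i])
E
```

```text
tcp [ 0.4547 -0.2462  0.2225] ang 57.05 tilt [ 0.e+00 -2.e-04 -1.e+00] F [-0.  -0.9  0.6] t 2.15 grip 0.0 shift units [0.038 0.461 0.562] turn z units -0.044
bar (0.4739584655761719, -0.2534292602539063, 114.37040710449219, 14.16921615600586, 57.73594284057617) 2442
plate (0.473461181640625, -0.25435189819335935, 185.01194763183594, 81.08951568603516, 57.528282165527344) [  296   110    95   200 14894]
```

View pics/w1.png

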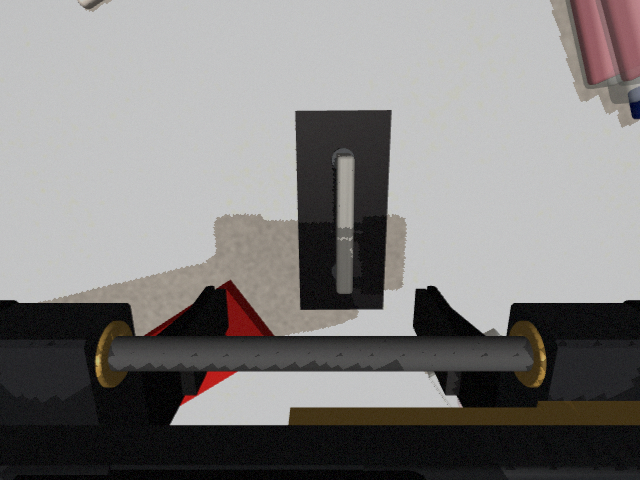

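The wrist view shows the black press upright in frame, its bar from (345,155) to (345,293). The red one is at the lower left, behind the finger. I descend and grip.

Call:
carry_out(moves=[[0.1,0.5,0.5,0,0,-0.07],[0,0,0.8,0,0,0],[0,0,0.8,0,0,0],[0,0,0.8,0,0,0],[0,0,0.7,0,0,0],[0,0,0.4,0,0,0],[0,0,0.12,0,0,0],[0,0,0,0,0,0],[0,0,0,0,0,0]])

```text
time: 3.32
ee_pos: [0.4743, -0.2546, 0.0587]
eef_rot: [0.876, 0.483, 0.0, 0.001]
ft_force: [0.8, -0.4, 0.0]
width: 0.0873
grip_force: 0.0
```

```bash
python3 -c "
from h import *
togo((.4737,-.2537,.057),57.6)"
```

```text
tcp [ 0.4743 -0.2546  0.0587] ang 57.74 tilt [ 1.4e-03 -9.0e-04 -1.0e+00] F [ 0.8 -0.4  0. ] t 3.33 grip 0.0 shift units [ 0.012 -0.025  0.041] turn z units 0.017
```

Call:
carry_out(moves=[[0,0,0,0,0,0],[0,0,0,0,0,0],[0,0,0,0,0,0],[0,0,0,0,0,0],[0,0,0,0,0,0],[0,0,0,0,0,0],[0,0,0,0,0,0],[0,0,0,0,0,0]], fingers=0, force=55)

```text
time: 4.32
ee_pos: [0.4737, -0.2543, 0.0577]
eef_rot: [0.876, 0.483, 0.0, 0.0]
ft_force: [-0.1, 0.3, 0.2]
width: 0.015
grip_force: 0.0
```

Call:
carry_out(moves=[[0,0,0,0,0,0],[0,0,0,0,0,0],[0,0,0,0,0,0],[0,0,0,0,0,0],[0,0,-0.2,0,0,0],[0,0,-0.5,0,0,0],[0,0,-0.7,0,0,0],[0,0,-0.7,0,0,0],[0,0,-0.7,0,0,0],[0,0,-0.6,0,0,0],[0,0,-0.3,0,0,0],[0,0,0,0,0,0]])

```text
time: 5.82
ee_pos: [0.4738, -0.2544, 0.206]
eef_rot: [0.876, 0.483, 0.0, 0.0]
ft_force: [0.9, -0.7, -4.7]
width: 0.0133
grip_force: 55.0
```

```bash
python3 -c "
from h import *
togo((.35,.2,.23),75)"
```

```text
tcp [ 0.4738 -0.2544  0.206 ] ang 57.75 tilt [ 7.e-04 -5.e-04 -1.e+00] F [ 0.9 -0.7 -4.7] t 5.83 grip 54.99584035947919 shift units [ 7.956 -8.679 -0.608] turn z units -2.156
```

Call:
carry_out(moves=[[0.4,-0.16,-0.05,0,0,0],[0.8,-0.32,-0.05,0,0,0],[0.8,-0.32,-0.05,0,0,0],[0.8,-0.32,-0.05,0,0,0],[0.8,-0.32,-0.05,0,0,0],[0.8,-0.32,-0.05,0,0,0],[0.8,-0.32,-0.05,0,0,0],[0.8,-0.32,0,0,0,0],[0.8,-0.32,0,0,0,0],[0.8,-0.32,0,0,0,0],[0.8,-0.32,0,0,0,0],[0.8,-0.32,0,0,0,0],[0.4,-0.16,0,0,0,-0.4],[0,0,0,0,0,-0.7],[0,0,0,0,0,-0.7],[0,0,0,0,0,-0.35],[0,0,0,0,0,0],[0,0,0,0,0,0]])

```text
time: 8.07
ee_pos: [0.5484, 0.1522, 0.2194]
eef_rot: [0.794, 0.608, -0.0, -0.0]
ft_force: [0.2, 0.6, -4.3]
width: 0.0137
grip_force: 55.0
```

Run:
```python
from h import *
togo((.549,.144,.22),75)
c=cam("wrist"); np.savez("w2.npz",**c); save("w2.png",c["pixels"])
```

```text
tcp [0.5484 0.1522 0.2194] ang 74.93 tilt [-4.e-04 -3.e-04 -1.e+00] F [ 0.2  0.6 -4.3] t 8.07 grip 54.99593697488308 shift units [-0.195  0.067 -0.015] turn z units -0.009
```

View pics/w2.png

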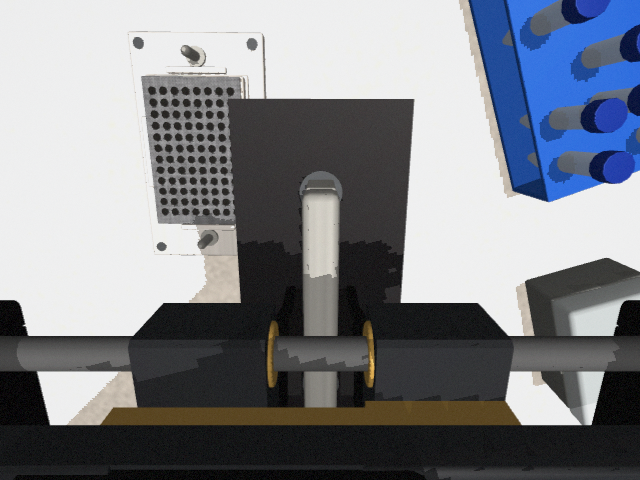

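The jig is on the left: mat at (190,150), upper pin tip near (185,49), lower pin tip near (204,242). The held plate's front corners are at (228,99) and (414,99). I zoom in on the pins.

Run:
```python
from h import *
c=dict(np.load("w2.npz")); im=c["pixels"]
a=cv2.resize(im[30:80,160:220],(480,400),interpolation=0);b=cv2.resize(im[220:260,180:228],(480,400),interpolation=0)
save("pins.png",cv2.resize(np.hstack([a,b]),(800,333),interpolation=0))
from itertools import product
for nm,(u0,v0,u1,v1) in dict(b=(170,38,212,72),a=(190,226,222,254)).items():
    g=im[v0:v1,u0:u1].mean(-1); m=(g<165).astype(np.uint8)
    n,l,st,ce=cv2.connectedComponentsWithStats(m)
    for i in range(1,n):
        if st[i,4]>20: print(nm,st[i]+np.array([u0,v0,0,0,0]),ce[i]+[u0,v0])
# plate front edge in hand
print(ray(c,[(228,99),(414,99)],.2194-.0577+.022), c["xyz"])
```

```text
b [181  45  19  20 224] [190.64732143  54.44196429]
b [198  51   8  16  27] [202.96296296  60.22222222]
a [197 229  22  20 299] [207.74916388 238.48160535]
[[0.53380133 0.25178254 0.1837    ]
 [0.61234475 0.23064657 0.1837    ]] [0.56935152 0.22828831 0.36200934]
```

View pics/pins.png

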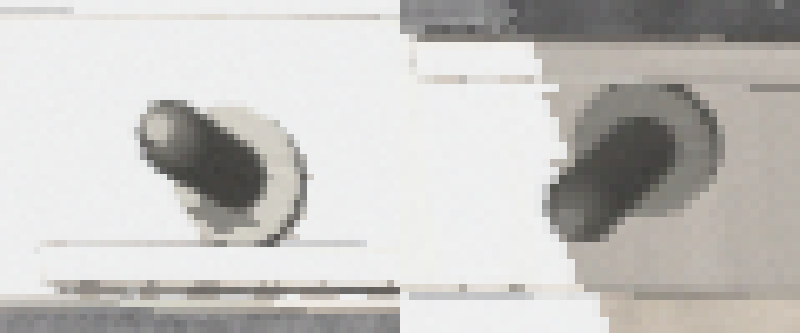

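Pin tips: the bright flats sit at crop (157,127), which is image (183.0,48.5), and at crop (573,217), which is image (200.3,245.5).

Run:
```python
from h import *
c=dict(np.load("w2.npz"))
q=ray(c,[(183.05,48.55),(200.3,245.5)],.043); print(q); d=q[0]-q[1]; print("len",np.hypot(*d[:2]),"ang",np.degrees(np.arctan2(d[1],d[0])),"mid",q.mean(0))
for h in(.012,.015): print(h,ray(c,[(195.05,56.8),(209.5,236.7)],h))
# mat rectangle check
im=c["pixels"]
t=dict(np.load("top0.npz")); print("top",ray(t,[(212.0,262.0),(264.5,275.5)],.043))
m=q.mean(0); a=np.arctan2(d[1],d[0]); yt=np.array([np.sin(a),-np.cos(a),0])
p=m+yt*.015+np.array([-.0005,.0008,0]); p[2]=.043+.0577+.01; print("pre",p); togo(p,np.degrees(a))
```

```text
[[0.48461531 0.31297155 0.043     ]
 [0.44330292 0.16320638 0.043     ]]
len 0.1553586871150956 ang 74.57860184507945 mid [0.46395911 0.23808896 0.043     ]
0.012 [[0.48380701 0.31276147 0.012     ]
 [0.44252953 0.16283805 0.012     ]]
0.015 [[0.48454023 0.31203744 0.015     ]
 [0.44361655 0.16339904 0.015     ]]
top [[0.48059866 0.30711224 0.043     ]
 [0.43900072 0.15733129 0.043     ]]
pre [0.47791906 0.23490022 0.1107    ]
tcp [0.5485 0.1523 0.2195] ang 74.93 tilt [-3.e-04 -2.e-04 -1.e+00] F [-0.   0.3 -4.8] t 8.12 grip 54.9958036467433 shift units [ 1.536 -2.24   2.719] turn z units 0.044
```

Call:
carry_out(moves=[[0.25,-0.4,0.2,0,0,0.05],[0.5,-0.7,0.5,0,0,0],[0.5,-0.7,0.5,0,0,0],[0.29,-0.44,0.5,0,0,0],[0,0,0.5,0,0,0],[0,0,0.35,0,0,0],[0,0,0.17,0,0,0],[0,0,0,0,0,0],[0,0,0,0,0,0],[0,0,0,0,0,0]])

```text
time: 9.38
ee_pos: [0.479, 0.2356, 0.1114]
eef_rot: [0.796, 0.606, 0.0, 0.0]
ft_force: [0.2, -0.2, -4.3]
width: 0.0136
grip_force: 55.0
```

Run:
```python
from h import *
togo((.4779,.2349,.1007),74.58)
```

```text
tcp [0.479  0.2356 0.1114] ang 74.54 tilt [ 9.e-04  2.e-04 -1.e+00] F [ 0.2 -0.2 -4.3] t 9.38 grip 54.99614987522364 shift units [-0.024 -0.021  0.266] turn z units -0.006
```

Call:
carry_out(moves=[[-0.02,0,0.1,0,0,0],[0,0,0.1,0,0,0],[0,0,0.04,0,0,0],[0,0,0.02,0,0,0],[0,0,0.01,0,0,0],[0,0,0,0,0,0],[0,0,0,0,0,0]])

```text
time: 10.25
ee_pos: [0.4786, 0.2349, 0.1003]
eef_rot: [0.796, 0.606, 0.0, 0.0]
ft_force: [-1.3, -1.1, 1.8]
width: 0.0131
grip_force: 55.0
```

Call:
carry_out(moves=[[0,0,0,0,0,0],[0,-0.06,0,0,0,0],[0,-0.06,0,0,0,0],[0,-0.06,0,0,0,0],[0,-0.06,0,0,0,0],[0,-0.05,0,0,0,0],[0,-0.05,0,0,0,0],[0,-0.05,0,0,0,0],[0,0,0,0,0,0],[0,0,0,0,0,0],[0,0,0,0,0,0]])

```text
time: 11.62
ee_pos: [0.4634, 0.2389, 0.1]
eef_rot: [0.796, 0.606, -0.0, 0.0]
ft_force: [0.4, -0.5, -4.3]
width: 0.0135
grip_force: 55.0
```

Run:
```python
from h import *
togo((.4635,.2389,.0903),74.58)
```

```text
tcp [0.4634 0.2389 0.1   ] ang 74.55 tilt [-0.e+00 -1.e-04 -1.e+00] F [ 0.4 -0.5 -4.3] t 11.62 grip 54.996028784662485 shift units [0.001 0.003 0.242] turn z units -0.004
```

Contact is gone, so the bores are over the pins. Going down.

Call:
carry_out(moves=[[0,0,0.05,0,0,0],[0,0,0.05,0,0,0],[0,0,0.05,0,0,0],[0,0,0.05,0,0,0],[0,0,0.04,0,0,0],[0,0,0,0,0,0],[0,0,0,0,0,0]])

```text
time: 12.5
ee_pos: [0.4633, 0.239, 0.0905]
eef_rot: [0.796, 0.606, 0.0, 0.0]
ft_force: [0.3, -0.2, -3.8]
width: 0.0137
grip_force: 55.0
```

Call:
carry_out(moves=[[0,0,0.03,0,0,0],[0,0,0.03,0,0,0],[0,0,0.03,0,0,0],[0,0,0.03,0,0,0],[0,0,0,0,0,0],[0,0,0,0,0,0],[0,0,0,0,0,0]], force=60)

```text
time: 13.38
ee_pos: [0.4636, 0.2391, 0.0862]
eef_rot: [0.796, 0.606, 0.0, 0.0]
ft_force: [-2.7, -1.3, 7.6]
width: 0.013
grip_force: 60.0
```

Call:
carry_out(moves=[[0,0,0.02,0,0,0],[0,0,0.02,0,0,0],[0,0,0,0,0,0],[0,0,0,0,0,0],[0,0,0,0,0,0]])

```text
time: 14.0
ee_pos: [0.4638, 0.2393, 0.086]
eef_rot: [0.796, 0.606, 0.0, 0.001]
ft_force: [-8.3, -5.2, 24.6]
width: 0.0129
grip_force: 60.0
```

Run:
```python
from h import *
togo((.4635,.2389,.0863),74.58)
c=cam("side"); save("s3.png",cv2.resize(c["pixels"][220:420,200:400],(600,600),interpolation=2))
togo((.4635,.2389,.0863),74.58)
```

```text
tcp [0.4638 0.2393 0.086 ] ang 74.56 tilt [ 1.6e-03 -6.0e-04 -1.0e+00] F [-8.3 -5.2 24.6] t 14.0 grip 60.03584459424019 shift units [-0.011 -0.005 -0.006] turn z units -0.003
tcp [0.4638 0.2393 0.0861] ang 74.55 tilt [ 1.6e-03 -6.0e-04 -1.0e+00] F [-8.9 -5.2 23.7] t 14.05 grip 60.03193840384483 shift units [-0.011 -0.006 -0.006] turn z units -0.003
```

View pics/s3.png

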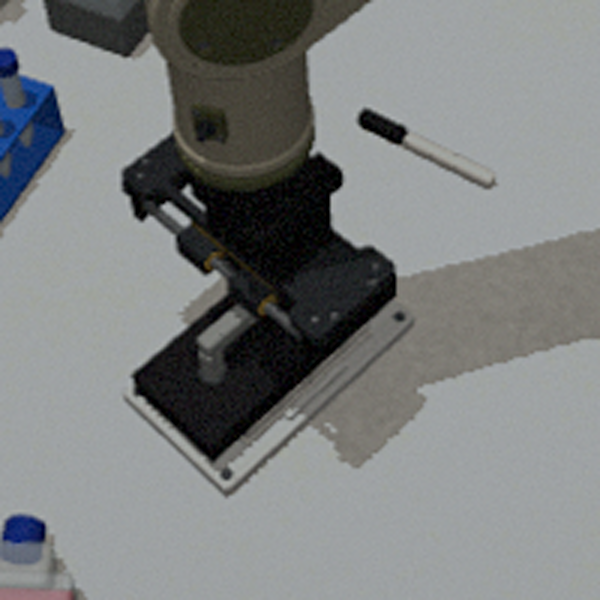

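The crop shows the plate seated flat and square on the jig base (about (230,380)), still gripped, with the marker undisturbed at (425,147). Force and height are steady, so I hand it in.

```bash
python3 -c "
from bench import r
print(r.close_job())"
```

```text
the job is handed in; nothing more can be done
None
```

I handed the job in at about 14 s: the press plate dropped over both pins and, by force and height readings, has the mat fully home, held at about 28 N with a 60 N grip; the judge returned no verdict.

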